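Find the full tin by feel

ROBOT

A 7-joint arm with a two-finger parallel gripper is mounted at the origin on the work surface. World frame = base frame: x ahead of the robot, y to its left, z up, the work surface at z = 0. Lengths are in m, angles in rad, forces in N, time in s.
With the tool pointing down it reaches from about 0.4 to 0.85 m from the base axis. Payload 4.5 kg.
Tool frame: the origin (TCP) lies at the very end of the fingers, on their centre line; the grasp point (between the pads) lies arm.pinch_z behind it (arm.pinch_z is the distance from the TCP to the grasp point, in m); z points along the fingers, y is the line along which they close (so a half turn about z gives the same grasp; the last joint's range is limited). The gripper opens to 88 mm and grips with 3 to 60 N. Pads are 18 mm wide; open, the fingers measure 123 mm over their backs; the gripper's body (75 mm by 187 mm) begins 45 mm behind the grasp point.
Start: joints at [1.262, 0.689, -0.195, 1.565, 0.157, 0.902, -0.215], TCP at [0.21, -0.589, 0.204] pointing down, gripper open.
Joint ranges: [-3.01, 3.01], [-0.46, 2.08], [-1.47, 1.51], [0.13, 2.56], [-1, 4.14], [0.04, 2.09], [-2.66, 2.66]. Speed limits (rad/s): [2.57, 2.57, 3.14, 3.14, 3.14, 3.14, 3.14].

INTERFACE

Orientations are given as a rotation vector (axis times angle).
In Python, from cell import arm, kin, get_image, camera_params, ticket, search_frame, spot_point, status gives the robot as it stands. Calls block until the motion is done:
- arm.move_pose(position, orientation): joint-space move of the TCP to a pose.
- arm.move_l(position, attitude=None, velocity=0.15, f_stop=None): straight line of the TCP; attitude=None keeps the orientation; velocity is the mean speed in m/s. With f_stop (N) it stops when the force on the tool has changed by that much, and returns True; else False.
- arm.set_joints(angles): joint-space move.
- arm.command_gripper(opening, grasp_force=None): finger opening in m; grasp_force is the grip in N (None keeps the last); returns when the fingers have stopped.
- arm.wait(seconds).
- kin.ik(position, orientation): joint angles nearest the present ones, or None.
- get_image(name): name is "scene" or "top"; returns the picture (420x560x3 uint8, red, green, blue); there is no depth.
- camera_params(name): a dict with "K" (3x3 intrinsics, pixels), "k1" (the pictures are not rectified: a ray, as slopes to the right and down, at radius r is drawn at 1 + k1 r^2 times it, then the intrinsics apply), "T" (4x4, takes a point from camera to world coordinates). Camera axes: x right, y down, z forward; pixel columns grow to the right and rows downward; lengths in m; the calibration is good to about 2 mm. A picture is of the moment at which its call begins. camera_params takes no time and is no camera call.
A pose or a line that the arm cannot do raises arm.IKError and nothing moves.
- ticket.sign_off(): hands the job in; it is judged then, once.
Trained networks look in the newest picture that a camera, given by its name, has taken for a name from the list of things; names that differ only in an ending like _2 or _b are one class to them, and where a whole thing is asked for, a point or a joint stands for the part that bears it (a point fixed in the world has none). Each returns a list of dicts, best first, with "score" (0 to 1); they miss things now and then, are a little off and sometimes report something else, mostly with a low value. They report only what shows in the picture. A call takes as long as a camera call. They do not tell look-alikes from the thing itself.
- search_frame(camera, thing): "centre" ([column, row] in pixels, amid what is visible of it).
- spot_point(camera, thing): "centre" ([column, row] in pixels: a listed point, or the origin of a listed thing).
Readings, each from a call of its own:
- status.get_time(): time.
- status.get_joints(): joint angles.
- status.get_qvel(): joint speeds.
- status.get_joint_efforts(): joint torques, N m.
- status.get_position(): TCP position.
- status.get_eef_rot(): TCP orientation.
- status.get_contact_force(): force on the tool from outside, world axes, zero at the start.
- status.get_ft_torque(): the same for the moment, N m.
- status.get_opening(): finger opening in m.
- status.get_grip_force(): force on a finger pad.
Only numpy, scipy, OpenCV 4.12 (cv2) and the standard library are available. Lean on these libraries where they do the work, as an engineer would, in place of code of your own. Each camera call takes 0.05 s, during which the arm holds its last target. There are 200 camera calls.

TASK

Three identical closed metal tins have come out of the pantry, and only their weight tells which one is full. Going from the robot's left to its right, lift each tin well clear of the counter to feel its weight and, before taking the next, set it back upright about where it stood and let go; do not tip any tin or disturb the two little spice jars among them or the wooden spoon at the left. Finish while holding the heaviest tin still and upright in the gripper with its underside at least 15 cm above the counter, the other two standing on the counter: do not put it down at the end.

Things in the scene. Friction and masses are not known exactly. Their poses are not given: they have to be found in the camera images.
- tin_left_center (a point): the left one (seen by the robot: left is +y) of three identical plain metal tins with closed, fixed lids: round, upright, 64 mm across, 80 mm tall. The point is its centre, 40 mm above its underside; z runs up its axis. Rigid enough for a 25 N grip. It weighs between 0.14 and 0.48 kg; the heaviest of the three weighs at least 0.40 kg and the other two at most 0.27 kg, and which one it is changes from run to run
- tin_mid_center (a point): the middle one (seen by the robot: left is +y) of three identical plain metal tins with closed, fixed lids: round, upright, 64 mm across, 80 mm tall. The point is its centre, 40 mm above its underside; z runs up its axis. Rigid enough for a 25 N grip. It weighs between 0.14 and 0.48 kg; the heaviest of the three weighs at least 0.40 kg and the other two at most 0.27 kg, and which one it is changes from run to run
- tin_right_center (a point): the right one (seen by the robot: left is +y) of three identical plain metal tins with closed, fixed lids: round, upright, 64 mm across, 80 mm tall. The point is its centre, 40 mm above its underside; z runs up its axis. Rigid enough for a 25 N grip. It weighs between 0.14 and 0.48 kg; the heaviest of the three weighs at least 0.40 kg and the other two at most 0.27 kg, and which one it is changes from run to run
- tin_left: the left tin as a whole; origin at the centre of its underside, z up its axis
- tin_mid: the middle tin as a whole; origin at the centre of its underside, z up its axis
- tin_right: the right tin as a whole; origin at the centre of its underside, z up its axis
- counter: the marble counter that everything stands on, top at z = 0; fixed. Along its back, more than 0.74 m from the robot, stand a jar, a can, a filled basket, plates, a mill and a mug up to 170 mm tall, and at the far right a toaster oven 210 mm tall
- spice_l: small amber spice jar, 36 mm across and 55 mm tall, with a black cap, standing between the left and middle tins; leave alone; origin at the centre of its underside
- spice_r: small amber spice jar, 36 mm across and 55 mm tall, with a black cap, standing between the middle and right tins; leave alone; origin at the centre of its underside
- spoon: wooden spoon lying at the left of the counter, 240 mm long, under 40 mm high; leave alone; origin on its underside
Mind the look-alikes: they are no part of the job. Leave any purple or red look-alike of the tin_right alone. What is shaped like the tin_left but green is not meant.

How it is judged:
By the outcome, as a careful person would: the job done as asked, in the order asked, and still so for the second after the job is handed in, while the arm keeps its last pose, push and grip.
It also fails if it takes over 72 s, if anything falls off the work surface, if the arm or the gripper's body presses on something with over 40 N, if the wrist force passes 120 N, or if a joint passes its speed limit or range.

## Working session

There is one attempt and no reset: what is moved stays moved. The work goes in short steps, each a Python script; the robot and the scene stay as the last script left them, time stands still between calls to the robot, and variables do not carry over. Pictures are saved under pics/ and viewed, at most 10 in all, crops included, and the job is handed in when it is done.

```bash
mkdir -p pics; cat > h.py <<'E'
import numpy as np, cv2
from cell import arm, kin, get_image, camera_params, ticket, search_frame, spot_point, status
def project(cam,p):
    c=camera_params(cam);T=np.array(c["T"]);q=T[:3,:3].T@(np.array(p)-T[:3,3])
    s=q[:2]/q[2];s=s*(1+c["k1"]*(s@s));K=np.array(c["K"]);return (K@[s[0],s[1],1])[:2]
def ray(cam,px):
    c=camera_params(cam);T=np.array(c["T"]);K=np.array(c["K"])
    d=cv2.undistortPoints(np.array([[px]],float),K,np.array([c["k1"],0,0,0.]))[0,0]
    return T[:3,3],T[:3,:3]@np.array([d[0],d[1],1])
def at_z(cam,px,z):
    o,d=ray(cam,px);return o+d*(z-o[2])/d[2]
E
python3 - <<'E'
from h import *
print(status.get_time(),status.get_eef_rot(),arm.pinch_z)
for cam in("scene","top"):
    im=get_image(cam);cv2.imwrite(f"pics/{cam}0.png",im[:,:,::-1]);print(cam,np.round(camera_params(cam)["T"],2).tolist())
    for t,z in(("tin_left_center",.04),("tin_mid_center",.04),("tin_right_center",.04),("spice_l",0),("spice_r",0),("spoon",0)):
        for r in spot_point(cam,t)[:5]:print(cam,t,np.round(r["centre"]),round(r["score"],2),np.round(at_z(cam,r["centre"],z),3))
E
```

```text
0.0 [-3.09374559e+00 -5.35661119e-01  6.95495258e-04] 0.0187
scene [[-0.33, 0.59, -0.73, 1.17], [0.94, 0.19, -0.27, 0.32], [-0.02, -0.78, -0.62, 0.6], [0.0, 0.0, 0.0, 1.0]]
scene tin_left_center [325. 274.] 0.71 [0.642 0.238 0.04 ]
scene tin_left_center [341. 237.] 0.67 [0.53  0.245 0.04 ]
scene tin_mid_center [207. 236.] 0.95 [ 0.614 -0.026  0.04 ]
scene tin_right_center [117. 207.] 0.63 [ 0.589 -0.275  0.04 ]
scene tin_right_center [170. 197.] 0.56 [ 0.515 -0.174  0.04 ]
scene tin_right_center [107. 239.] 0.55 [ 0.691 -0.226  0.04 ]
scene spice_l [172. 241.] 0.84 [ 0.617 -0.118  0.   ]
scene spice_l [278. 256.] 0.77 [0.586 0.125 0.   ]
scene spice_r [172. 241.] 0.84 [ 0.617 -0.118  0.   ]
scene spice_r [278. 256.] 0.77 [0.586 0.125 0.   ]
scene spoon [424. 273.] 0.7 [0.539 0.423 0.   ]
top [[-0.01, -0.99, 0.16, 0.41], [-1.0, 0.01, 0.03, 0.09], [-0.03, -0.16, -0.99, 0.98], [0.0, 0.0, 0.0, 1.0]]
top tin_left_center [227. 182.] 0.73 [0.636 0.234 0.04 ]
top tin_left_center [221. 228.] 0.67 [0.521 0.247 0.04 ]
top tin_left_center [335. 188.] 0.3 [ 0.615 -0.032  0.04 ]
top tin_mid_center [332. 188.] 0.73 [ 0.617 -0.024  0.04 ]
top tin_right_center [400. 226.] 0.81 [ 0.52  -0.184  0.04 ]
top tin_right_center [411. 157.] 0.79 [ 0.692 -0.219  0.04 ]
top tin_right_center [435. 200.] 0.57 [ 0.582 -0.271  0.04 ]
top spice_l [367. 191.] 0.79 [ 0.616 -0.116  0.   ]
top spice_l [275. 201.] 0.73 [0.594 0.116 0.   ]
top spice_l [221. 226.] 0.51 [0.532 0.256 0.   ]
top spice_r [367. 191.] 0.79 [ 0.616 -0.116  0.   ]
top spice_r [275. 201.] 0.73 [0.594 0.116 0.   ]
top spice_r [221. 226.] 0.51 [0.532 0.256 0.   ]
top spoon [151. 221.] 0.9 [0.547 0.435 0.   ]
```

View pics/scene0.png

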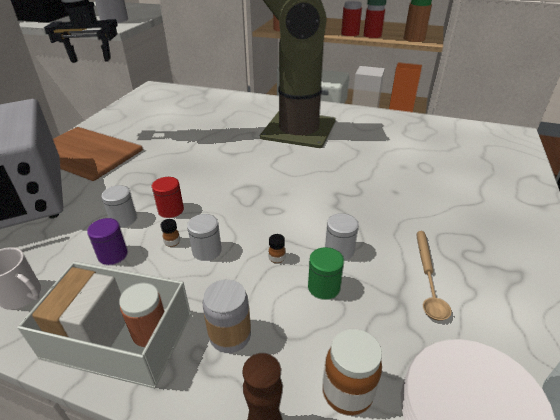

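View pics/top0.png

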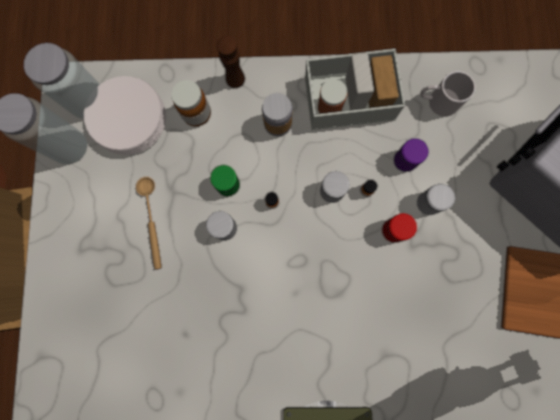

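Silver tins are at scene (341,237), (207,236), (117,207) and top (221,228), (332,188), (435,200). These fit the description of plain metal. The look-alikes are green (top 225,181), red (400,227) and purple (411,155), so I'll leave those alone. I'll confirm with projected outlines in a crop and check reachability.

```bash
cat >> h.py <<'E'
from scipy.spatial.transform import Rotation as R
P=np.array([[.5255,.246],[.6155,-.026],[.5855,-.273]])
def rot(a): # closing line along world angle a (from x), tool down
    y=np.array([np.cos(a),np.sin(a),0]);z=np.array([0,0,-1.]);return R.from_matrix(np.c_[np.cross(y,z),y,z]).as_rotvec()
E
python3 - <<'E'
from h import *
print("toaster corner",[at_z("top",p,.21).round(3) for p in ((492,182),(500,165))])
t=np.linspace(0,2*np.pi,60);out=[]
for cam,x0,y0,w,h in(("top",190,130,290,130),("scene",80,160,300,140)):
    im=cv2.resize(cv2.imread(f"pics/{cam}0.png")[y0:y0+h,x0:x0+w],None,fx=780/w,fy=780/w,interpolation=2)
    for p in P:
        for z in(0,.08):
            q=np.array([(project(cam,[p[0]+.032*np.cos(a),p[1]+.032*np.sin(a),z])-[x0,y0])*780/w for a in t])
            cv2.polylines(im,[q.astype(int)],True,(0,255,255) if z else (255,0,255),1)
    out.append(im[:300] if cam=="scene" and 0 else im)
cv2.imwrite("pics/fit.png",cv2.resize(np.vstack(out),None,fx=.82,fy=.82))
for p in P:
  for a in(0,np.pi/2,np.pi/4,-np.pi/4,np.pi,-np.pi/2):
    print(p,round(a,2),[None if (q:=kin.ik([*p,z],rot(a))) is None else np.round(q,1).tolist() for z in(.028,.33)])
E
```

```text
toaster corner [array([ 0.585, -0.32 ,  0.21 ]), array([ 0.619, -0.339,  0.21 ])]
[0.5255 0.246 ] 0 [[-0.5, 0.9, -0.0, 1.8, 0.1, 0.4, -0.6], [-0.0, 0.6, -0.9, 1.5, 0.5, 1.3, -1.0]]
[0.5255 0.246 ] 1.57 [[-0.1, 1.0, -0.8, 1.8, 1.0, 0.8, 0.1], [0.1, 0.8, -1.3, 1.5, 0.8, 1.5, 0.3]]
[0.5255 0.246 ] 0.79 [[-0.3, 0.9, -0.3, 1.8, 0.5, 0.5, -0.2], [0.1, 0.7, -1.1, 1.5, 0.6, 1.4, -0.3]]
[0.5255 0.246 ] -0.79 [[-0.6, 0.9, 0.2, 1.8, -0.3, 0.4, -1.0], [-0.1, 0.6, -0.7, 1.5, 0.4, 1.2, -1.7]]
[0.5255 0.246 ] 3.14 [[0.1, 1.2, -1.3, 1.8, 1.3, 1.2, 1.5], [0.1, 0.7, -1.3, 1.5, 0.7, 1.4, 2.0]]
[0.5255 0.246 ] -1.57 [[-0.7, 0.9, 0.3, 1.8, -0.6, 0.5, -1.6], [-0.3, 0.5, -0.4, 1.5, 0.2, 1.1, -2.3]]
[ 0.6155 -0.026 ] 0 [[0.2, 0.9, -0.3, 1.7, 0.5, 0.6, -0.5], [0.3, 0.6, -0.6, 1.4, 0.4, 1.2, -0.3]]
[ 0.6155 -0.026 ] 1.57 [[0.4, 1.0, -0.7, 1.7, 0.9, 0.8, 0.8], [0.5, 0.7, -1.0, 1.4, 0.6, 1.4, 1.0]]
[ 0.6155 -0.026 ] 0.79 [[0.3, 1.0, -0.6, 1.7, 0.8, 0.7, 0.1], [0.4, 0.7, -0.8, 1.4, 0.5, 1.3, 0.3]]
[ 0.6155 -0.026 ] -0.79 [[0.1, 0.9, -0.1, 1.7, 0.2, 0.5, -1.0], [0.2, 0.6, -0.4, 1.4, 0.2, 1.2, -1.0]]
[ 0.6155 -0.026 ] 3.14 [[-0.3, 1.0, 0.4, 1.7, -0.7, 0.6, -2.6], [-0.6, 0.9, 1.3, 1.4, -0.8, 1.5, -2.4]]
[ 0.6155 -0.026 ] -1.57 [[-0.1, 0.9, 0.0, 1.7, -0.1, 0.5, -1.5], [0.0, 0.6, -0.1, 1.4, 0.1, 1.2, -1.7]]
[ 0.5855 -0.273 ] 0 [[0.5, 1.0, -0.3, 1.6, 0.5, 0.7, -0.0], [0.6, 0.6, -0.5, 1.3, 0.3, 1.3, 0.1]]
[ 0.5855 -0.273 ] 1.57 [[0.7, 1.0, -0.7, 1.6, 0.9, 0.9, 1.2], [0.8, 0.7, -1.0, 1.3, 0.6, 1.4, 1.5]]
[ 0.5855 -0.273 ] 0.79 [[0.6, 1.0, -0.5, 1.6, 0.6, 0.7, 0.6], [0.7, 0.7, -0.7, 1.3, 0.5, 1.3, 0.8]]
[ 0.5855 -0.273 ] -0.79 [[0.5, 0.9, -0.2, 1.6, 0.3, 0.6, -0.7], [0.5, 0.6, -0.3, 1.3, 0.2, 1.2, -0.6]]
[ 0.5855 -0.273 ] 3.14 [[0.2, 1.0, 0.4, 1.6, -0.5, 0.6, -2.3], [0.2, 0.6, 0.4, 1.3, -0.2, 1.2, -2.6]]
[ 0.5855 -0.273 ] -1.57 [[0.4, 0.9, -0.0, 1.6, 0.0, 0.6, -1.2], [0.4, 0.6, -0.1, 1.3, 0.1, 1.2, -1.2]]
```

View pics/fit.png

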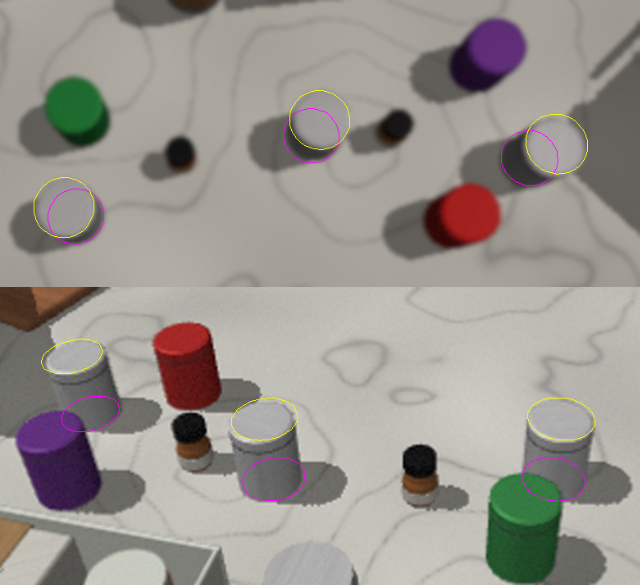

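The outlines sit on the three silver tins. The toaster may crowd the right tin, so I'll check its corner in both views.

```bash
python3 - <<'E'
from h import *
a=cv2.resize(cv2.imread("pics/top0.png")[90:260,400:560],None,fx=2.5,fy=2.5,interpolation=2)
b=cv2.resize(cv2.imread("pics/scene0.png")[90:260,0:150],None,fx=2.5,fy=2.5,interpolation=2)
cv2.imwrite("pics/toast.png",np.hstack([a,b]))
for c,p in(("top",(492,182)),("scene",(57,218)),("scene",(45,102))):print(c,p,[at_z(c,p,z).round(3) for z in(0,.21)])
E
```

```text
top (492, 182) [array([ 0.633, -0.431,  0.   ]), array([ 0.585, -0.32 ,  0.21 ])]
scene (57, 218) [array([ 0.633, -0.433,  0.   ]), array([ 0.818, -0.17 ,  0.21 ])]
scene (45, 102) [array([ 0.064, -1.016,  0.   ]), array([ 0.447, -0.551,  0.21 ])]
```

View pics/toast.png

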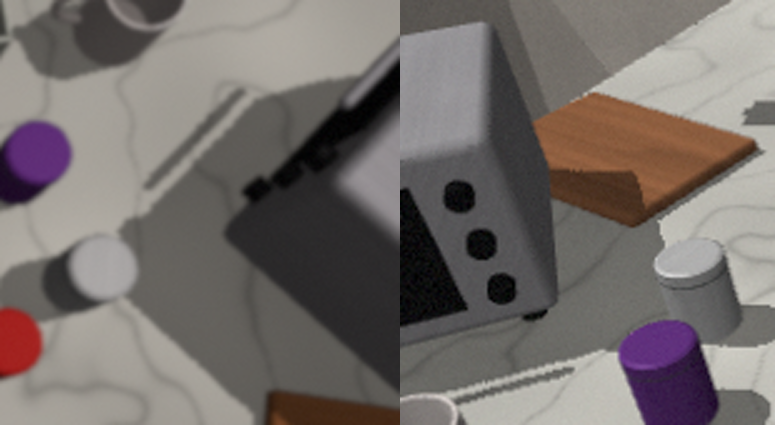

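Both views put the toaster's bottom corner at (0.633, −0.432), which is 16 cm from the right tin. That is clear with the fingers closing along x. Next I'll lift the left tin.

```bash
cat >> h.py <<'E'
GZ=.028
def pick(p,a,lift=.21):
    arm.command_gripper(.088)
    arm.move_pose([*p,.30],rot(a)); arm.move_l([*p,.12],velocity=.2)
    if arm.move_l([*p,GZ],velocity=.08,f_stop=6): print("CONTACT",status.get_position()); raise SystemExit
    f0=status.get_contact_force()
    arm.command_gripper(.05,22)
    print("open",status.get_opening(),"grip",status.get_grip_force())
    arm.move_l([*p,GZ+.01],velocity=.04); arm.move_l([*p,GZ+lift],velocity=.15); arm.wait(.5)
    f=np.array([status.get_contact_force()-np.array(f0) for _ in range(1)])
    print("dF",f.round(2),"open",status.get_opening(),"grip",status.get_grip_force(),"t",status.get_time(),status.get_position())
def place(p):
    arm.move_l([*p,GZ+.012],velocity=.15); print("touch",arm.move_l([*p,GZ-.001],velocity=.02,f_stop=3),status.get_position())
    arm.command_gripper(.088); arm.wait(.2); arm.move_l([*p,.12],velocity=.1); arm.move_l([*p,.30],velocity=.25)
    print("t",status.get_time())
E
python3 - <<'E'
from h import *
x=status.get_position(); arm.move_l([x[0],x[1],.36],velocity=.25)
pick(P[0],np.pi/3)
cv2.imwrite("pics/l1.png",get_image("scene")[:,:,::-1])
E
```

```text
open 0.06300265103129671 grip 21.97375870175165
dF [[ 0.06  0.5  -4.24]] open 0.06278176146432148 grip 21.971022854777402 t 10.0583 [0.52548048 0.24600528 0.2379581 ]
```

View pics/l1.png

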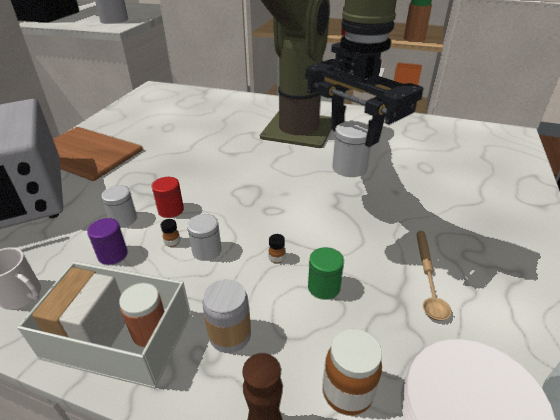

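The left tin hangs upright in the gripper at about (350,150), and nothing else has moved. It reads about 0.43 kg. I'll set it back and weigh the middle one.

```bash
python3 - <<'E'
from h import *
place(P[0]); pick(P[1],0.)
cv2.imwrite("pics/m1.png",get_image("scene")[:,:,::-1])
E
```

```text
touch True [0.52539481 0.24574307 0.02813236]
t 14.85
open 0.06323149597253278 grip 21.96590231411392
dF [[ 0.15  0.   -1.89]] open 0.0628207402954025 grip 21.966716130796442 t 21.4 [ 0.61550851 -0.02598297  0.2379631 ]
```

View pics/m1.png

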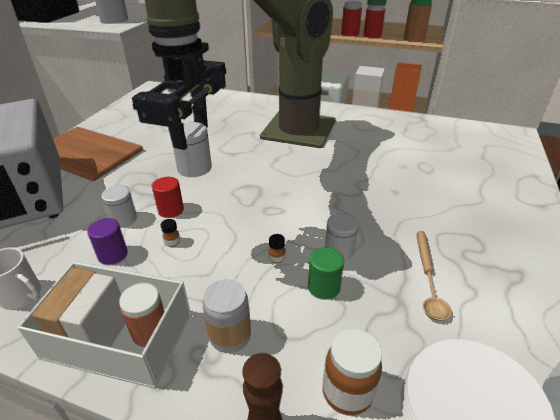

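The left tin is back upright at (341,237). The middle tin hangs at (192,150) and reads about 0.19 kg. The spice jars are undisturbed. Next is the right tin.

```bash
python3 - <<'E'
from h import *
place(P[1]); pick(P[2],0.)
cv2.imwrite("pics/r1.png",get_image("scene")[:,:,::-1])
E
```

```text
touch True [ 0.61529042 -0.02617253  0.02825706]
t 26.175
open 0.06307131204488084 grip 22.000334285748977
dF [[ 0.12  0.28 -2.53]] open 0.06317019662438002 grip 21.999489671543415 t 32.6083 [ 0.58547058 -0.27300516  0.23791528]
```

View pics/r1.png

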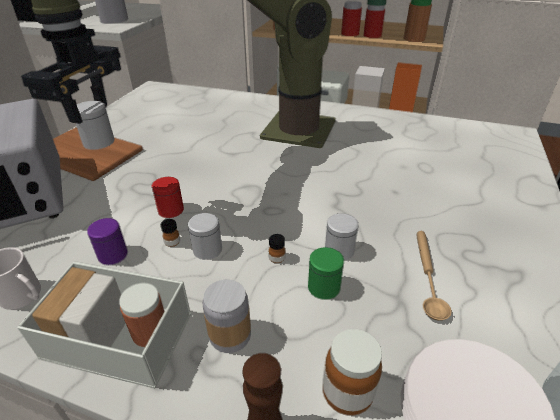

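The right tin reads about 0.26 kg and hangs upright at (95,125); the middle tin is back at (205,237). The left one is the heaviest, so I'll replace the right tin and lift the left one again.

```bash
python3 - <<'E'
from h import *
place(P[2]); pick(P[0],np.pi/3); arm.wait(.5)
print(np.abs(status.get_qvel()).max(),status.get_eef_rot(),rot(np.pi/3))
cv2.imwrite("pics/f1.png",get_image("scene")[:,:,::-1])
E
```

```text
touch True [ 0.58531988 -0.27304675  0.02813802]
t 37.3917
open 0.06269294629397054 grip 21.973206206694158
dF [[-0.71 -0.51 -3.41]] open 0.06313615394729329 grip 21.970087639565463 t 44.7333 [0.52549427 0.24600852 0.23797079]
0.0019391201493452054 [ 8.13142627e-01  3.03449437e+00 -5.07108980e-05] [0.81310401 3.03454548 0.        ]
```

View pics/f1.png

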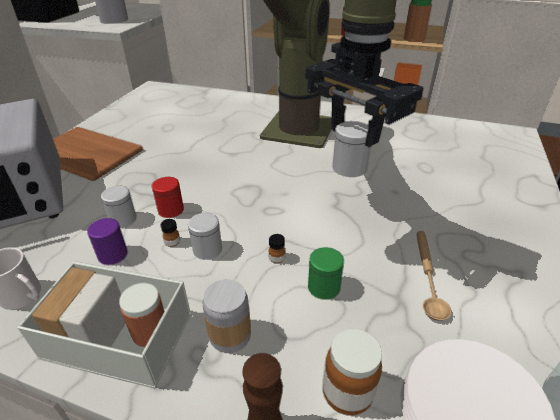

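The heavy left tin is held upright at (350,150) with its underside about 21 cm up. The middle (205,237) and right (118,206) tins are standing, and everything else is in place. Handing in.

```bash
python3 -c "
from h import *
print(ticket.sign_off())"
```

```text
the job is handed in; nothing more can be done
None
```

I lifted all three tins in order, left to right, and handed in holding the left one, the heaviest at about 0.4 kg (middle about 0.19 kg, right about 0.26 kg), upright about 21 cm above the counter, with the other two standing where they were and the jars and spoon undisturbed, at about 45 s of the 72 s allowed.

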